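Close up the radio station's backup battery

TASK

The backup battery for the radios is being built in its clamping press, and one of the spacers between the cells is still missing. Take the loose spacer out of the circuit-board rack and slide it upright, all the way down to the baseboard, into the one gap between two cells that is wide enough for it. Let go of it, then push the pressure plate from outside until the whole row is closed up tight with no gaps left, and finish while still holding the plate pressed, firmly but without forcing it, so that I can run the wing nuts up; leave the tools, the boards in the rack and everything else where they are.

Things in the scene. Friction and masses are not known exactly. Their poses are not given: they have to be found in the camera images.
- press: Battery press, fixed on the desk: plywood baseboard 170 (x) x 270 (y) x 12 mm thick, origin at the centre of its underside. A row of four upright cells runs along its y axis: aluminium end plate at -y, first cell fixed against it, three loose cells, then the sliding pressure plate at +y. Cell tops are 77 mm above the desk (flat terminals 4 mm higher at x = +-36 mm), spacer tabs reach 105 mm.
- first_cell_face (a point): Foot of the free (+y) face of the fixed first cell, at the top of the baseboard (12 mm above the desk), on the row's centre line, at y = -93 mm in the press's frame; axes as the press. Low side strips 10 mm high at x = +-52 mm guide the loose cells.
- rod_end (a point): End of one of the four threaded rods (6 mm) of the press, which run along its y at x = +-64 mm, 34 and 72 mm above the desk, and end at y = +114 mm with brass wing nuts. This one is the upper rod at x = +64 mm; the space between the rods is clear.
- pressure_plate (a joint): Sliding plate, 146 x 10 mm, top 90 mm above the desk. 0 m is fully back (+y); the value grows as it is pushed to the fixed end (-y), limit 0.058. Its inner face is at y = 45 mm minus the value in the press's frame. It stays where left; it and the cells resist with 4 to 9 N. With four cells and three spacers face to face it stops at about 0.048 (0.056 with a spacer missing).
- push_point (a point): Centre of the outer (+y) face of the pressure plate, 55 mm above the desk, midway between the rods; axes as the press: the plate is pushed along -y.
- cell_bare: Loose cell without a spacer stuck to it, 100 (x) x 22 (y) x 65 mm tall, 0.28 kg; origin at the centre of its underside, axes as the press. It may be first, second or third of the loose cells. The missing spacer belongs on its -y side, where the gap to what stands next is about 14 mm (12.6 to 15.4); the row's other gaps between cells are 4.6 to 7.4 mm, too narrow.
- cell_a: Loose battery cell, same size, with an 8 mm spacer stuck on its -y face (so it reaches from y = -19 to +11 mm in its own frame); origin at the centre of the underside of the cell itself, axes as the press.
- cell_b: Another loose cell with a spacer stuck on its -y face, same as cell_a.
- spacer_tab (a point): Centre of the loose spacer's tab, where to grip it, across the tab's 36 mm width. The spacer is a flat off-white plastic plate, 92 mm long (x), 8 mm thick (y), 65 mm tall, with a centred tab on top 36 mm wide (x), 8 mm thick, 28 mm high; 45 g. This point is 79 mm above its underside. It stands upright in a slot of the rack, to be lifted straight out.
- spacer_foot (a point): Centre of the underside of the loose spacer, 79 mm below spacer_tab; axes as spacer_tab. The lowest 5 mm taper to 5 mm thick. In the row it may face either way.
- rack: Black circuit-board rack, fixed: base 124 (x) x 142 (y) x 6 mm, comb sides to 50 mm above the desk at its x ends; origin at the centre of its underside. Boards stand along x in slots 10.5 mm wide; the spacer is in one of the slots at y = -45.5, -6.5 or +32.5 mm (its underside 6 mm above the desk), circuit boards in the other two.
- board_1: Circuit board with a metal screening can, 92 x 8 x 56 mm tall, standing in a slot of the rack; origin at its underside. A bystander.
- board_2: Another such circuit board in the rack. A bystander.
- spanner: Open-ended spanner 180 mm long lying on the desk, a bystander.
- screwdriver: Screwdriver 200 mm long lying on the desk, a bystander.
- tape_roll: Roll of black tape, 64 mm across, 19 mm high, lying on the desk, a bystander.
- multimeter: Multimeter 75 x 150 x 34 mm lying on the desk, a bystander.
- fist_mic: Hand microphone 58 x 110 x 26 mm lying on the desk, a bystander.
Things that resemble listed ones, but are neither listed nor needed, are in the scene too. Of the things that look like the part that bears spacer_tab, the middle-sized one is meant.

How it is judged:
By the outcome, as a careful person would: the job done as asked, in the order asked, and still so for the second after the job is handed in, while the arm keeps its last pose, push and grip.
It also fails if it takes over 48 s, if anything falls off the work surface, if the arm or the gripper's body presses on something with over 40 N, if the wrist force passes 120 N, or if a joint passes its speed limit or range.

ROBOT

A 6-joint arm with a two-finger parallel gripper is mounted at the origin on the work surface. World frame = base frame: x ahead of the robot, y to its left, z up, the work surface at z = 0. Lengths are in m, angles in rad, forces in N, time in s.
With the tool pointing down it reaches from about 0.375 to 0.9 m from the base axis. Payload 3.1 kg.
Tool frame: the origin (TCP) lies midway between the tips of the shut fingers; the grasp point (between the pads) lies 19 mm behind it; z points along the fingers, y is the line along which they close (so a half turn about z gives the same grasp; the last joint's range is limited). The gripper opens to 87 mm and grips with 3 to 60 N. Pads are 19 mm wide; open, the fingers measure 117 mm over their backs; the gripper's body (75 mm by 190 mm) begins 51 mm behind the grasp point.
Start: joints at [-1.357, 0.527, 1.433, -0, 1.181, -0.178], TCP at [0.239, -0.578, 0.191] pointing down, gripper open.
Joint ranges: [-3.08, 3.08], [-0.75, 2.2], [0.22, 2.44], [-1.43, 4.57], [0, 2.65], [-2.85, 2.85]. Speed limits (rad/s): [2.79, 2.79, 3.14, 3.14, 3.14, 3.14].

INTERFACE

Orientations are given as a unit quaternion [x, y, z, w].
In Python, from bench import monitor, optics, order gives the robot as it stands.
- The arm moves only by the shell command python3 -m inch 'ROWS' [FORCE]. ROWS is JSON, a list of rows, each a list of 7 numbers: the turn, a rotation vector about the tool's x, y, z in degrees, then the shift along the tool's x, y, z in cm, then the closure in counts, from 0 (fully open) to 255 (shut). In form: [[rx, ry, rz, tx, ty, tz, claw], ...]. A call has 1 to 5 rows; each row shifts and turns the commanded pose from where the row before left it, along the tool's axes as they then stand; what a row does not reach is not made up. A row lasts 1/8 s, in which the tool goes at most 62.5 mm and 10.7 degrees, less where a joint would pass 70% of its speed; a pose out of reach is approached as far as the arm can. A call with a gripper value outside its range is refused whole. The fingers move at their own pace and stop on an object; FORCE is the grip in N (left out, the last holds). Time passes only in rows, so rows that do not move let the fingers close. It gives the time, the measured TCP pose, the force, the opening and the grip force at its end, in the units of the state.
- monitor.state(): the state, without advancing time (a new reading comes with each control period).
- optics.grab_frame(name): name is "side" or "top" or "wrist"; returns (picture, depth): 480x640x3 uint8, red, green, blue; 480x640 float32, m along the optical axis (not along the pixel's ray), 0 where there is no reading.
- optics.calibration(name): a dict with "camera_matrix" (3x3 intrinsics, pixels), "R" (3x3) and "t" (3): a world point X has camera coordinates R X + t; the wrist camera has in their place "mount" (4x4, takes a point from camera to tool coordinates, whose origin is the TCP and whose axes are the flange's). Camera axes: x right, y down, z forward; pixel columns grow to the right and rows downward; lengths in m; the calibration is good to about 2 mm. A picture is of the moment at which its call begins: read the wrist's pose just before it. calibration takes no time and is no camera call.
- order.close_job(): hands the job in; it is judged then, once.
Trained networks look in the newest picture that a camera, given by its name, has taken for a name from the list of things; names that differ only in an ending like _2 or _b are one class to them, and where a whole thing is asked for, a point or a joint stands for the part that bears it (a point fixed in the world has none). Each returns a list of dicts, best first, with "conf" (0 to 1); they miss things now and then, are a little off and sometimes report something else, mostly with a low value. They report only what shows in the picture. A call takes as long as a camera call. They do not tell look-alikes from the thing itself.
- optics.boxes_of(camera, target): "centre" ([x, y, z] in m, in world coordinates, good to about 4 mm: the middle of the surface that is visible of it).
The state is a dict: "t": time; "qpos": joint angles; "joint_velocities": joint speeds; "joint_torque": joint torques, N m; "tcp_pos": TCP position; "ee_rot": TCP orientation; "force": force on the tool from outside, world axes, zero at the start; "wrist_torque": the same for the moment, N m; "width": finger opening in m; "grip_force": force on a finger pad.
Only numpy, scipy, OpenCV 4.12 (cv2) and the standard library are available. Lean on these libraries where they do the work, as an engineer would, in place of code of your own. Each camera call takes 0.05 s, during which the arm holds its last target. There are 200 camera calls.

## Working session

There is one attempt and no reset: what is moved stays moved. The work goes in short steps, Python scripts to look and compute and a shell command to move; the robot and the scene stay as the last step left them, time stands still between calls to the robot, and variables do not carry over. Pictures are saved under pics/ and viewed, at most 10 in all, crops included, and the job is handed in when it is done.

```bash
ls; mkdir -p pics; cat > h.py <<'E'
import numpy as np, cv2
from bench import monitor, optics, order
from scipy.spatial.transform import Rotation as Ro
def grab(cam,name=None):
    s=monitor.state(); im,d=optics.grab_frame(cam)
    if name: cv2.imwrite(f'pics/{name}.png',im[:,:,::-1])
    return s,im,d
def world(cam,d,s=None):
    c=optics.calibration(cam);K=np.array(c['camera_matrix'])
    v,u=np.mgrid[:480,:640]
    P=np.stack([(u-K[0,2])/K[0,0]*d,(v-K[1,2])/K[1,1]*d,d],-1)
    if 'mount' in c:
        M=np.array(c['mount']);P=P@M[:3,:3].T+M[:3,3]
        return P@Ro.from_quat(s['ee_rot']).as_matrix().T+np.array(s['tcp_pos'])
    return (P-np.array(c['t']))@np.array(c['R'])
E
python3 - <<'E'
from h import *
s=monitor.state();print(s)
for c in ('top','side'):
    s,im,d=grab(c,c+'0');np.save(f'pics/{c}0.npy',world(c,d));np.save(f'pics/{c}0d.npy',d)
    print(c,optics.calibration(c))
    for n in ('press','rack','spacer_tab','cell_bare','board_1','pressure_plate'):
        print(c,n,[(np.round(b['centre'],3).tolist(),round(b['conf'],2)) for b in optics.boxes_of(c,n)])
E
```

```text
pics
{'t': 0.0, 'qpos': array([-1.35747990e+00,  5.28462086e-01,  1.43390063e+00, -9.40113862e-07,
        1.18139785e+00, -1.78502991e-01]), 'joint_velocities': array([ 0.00125147, -0.00123573, -0.00031582,  0.00086937,  0.00103479,
       -0.00155563]), 'joint_torque': array([-2.48244878e-04, -4.40042567e+01, -1.76591080e+01,  6.31564250e-02,
        5.84087369e-02, -1.63072286e-04]), 'tcp_pos': array([ 0.23852229, -0.57683019,  0.19037475]), 'ee_rot': array([ 9.80870381e-01,  1.94658985e-01, -1.93017983e-05, -1.08378574e-03]), 'force': array([ 0.13233176, -0.02871489, -0.50007802]), 'wrist_torque': array([ 0.0050652 ,  0.05428932, -0.00900265]), 'grip_force': 0.0, 'width': 0.0876690502177879}
top {'camera_matrix': array([[595.36309998,   0.        , 323.2190264 ],
       [  0.        , 595.36309998, 241.04340878],
       [  0.        ,   0.        ,   1.        ]]), 'R': array([[-0.04318233, -0.99905535, -0.00486818],
       [-0.97589911,  0.04322372, -0.21389867],
       [ 0.21390703, -0.00448579, -0.97684372]]), 't': array([0.03094704, 0.54658369, 1.2790771 ])}
top press [([0.49
[... 619 characters left out ...]
), 'R': array([[-0.97805278, -0.20833522,  0.0030335 ],
       [-0.14583395,  0.67409012, -0.72410978],
       [ 0.14881272, -0.70865997, -0.68967806]]), 't': array([0.52570066, 0.13532748, 1.32027789])}
side press [([0.494, 0.133, 0.012], 0.67), ([0.508, -0.278, 0.041], 0.18)]
side rack [([0.475, -0.269, 0.016], 0.75), ([0.503, 0.093, 0.078], 0.49)]
side spacer_tab [([0.48, -0.341, 0.067], 0.77), ([0.432, -0.48, 0.032], 0.61), ([0.312, -0.377, 0.061], 0.6)]
side cell_bare [([0.503, 0.095, 0.077], 0.58), ([0.49, 0.133, 0.009], 0.26)]
side board_1 [([0.492, -0.313, 0.046], 0.72), ([0.511, -0.277, 0.039], 0.56)]
side pressure_plate [([0.496, 0.126, 0.06], 0.75), ([0.493, -0.309, 0.045], 0.17)]
```

View pics/top0.png

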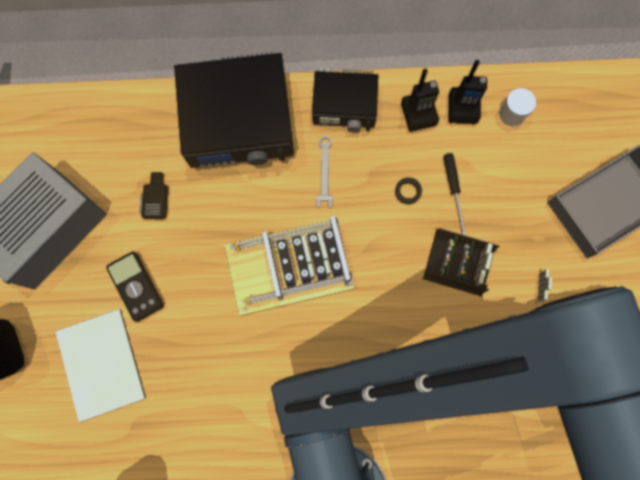

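View pics/side0.png

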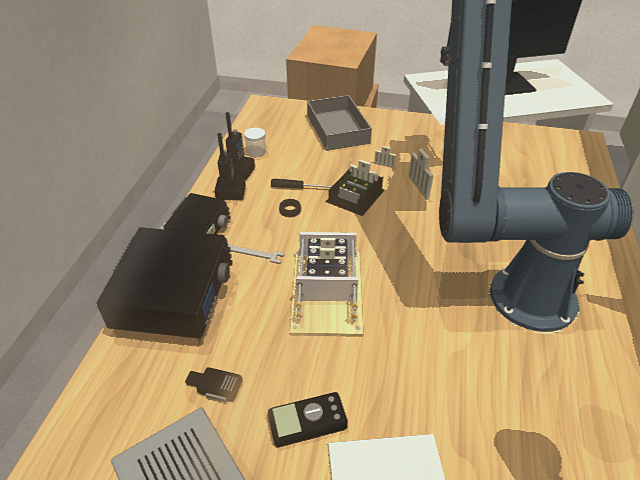

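The top view shows the press at about (290,265) and the rack at about (460,262), with the rack's off-white spacer near (487,260). In the side view the rack spacer's tab is near (363,168). A smaller look-alike stands at about (385,155) and a bigger one at about (420,172), so the one in the rack is the middle-sized one.

```bash
python3 - <<'E'
from h import *
print(np.round(optics.calibration('wrist')['mount'],3).tolist(), optics.calibration('wrist')['camera_matrix'][0])
for c in('top','side'):
    P=np.load(f'pics/{c}0.npy');d=np.load(f'pics/{c}0d.npy')
    def sel(x0,x1,y0,y1,z0,z1):
        m=(d>0)&(P[...,0]>x0)&(P[...,0]<x1)&(P[...,1]>y0)&(P[...,1]<y1)&(P[...,2]>z0)&(P[...,2]<z1);return P[m]
    for n,b in dict(tab=(.4,.58,-.4,-.2,.072,.12),spacer=(.4,.58,-.4,-.2,.064,.12),rack=(.4,.6,-.4,-.2,.02,.055),plates=(.38,.62,0,.25,.083,.095),tabs=(.38,.62,0,.25,.097,.115),big=(.25,.36,-.45,-.3,.03,.2),small=(.39,.47,-.52,-.44,.03,.2)).items():
        q=sel(*b)
        if len(q)<5: print(c,n,len(q));continue
        (cx,cy),(w,h),a=cv2.minAreaRect(q[:,:2].astype(np.float32))
        print(c,n,len(q),np.round([cx,cy,w,h],3),round(a,1),'zmax',np.percentile(q[:,2],98).round(3))
E
```

```text
[[0.001, -0.963, -0.268, 0.074], [1.0, 0.001, 0.0, 0.0], [-0.0, -0.268, 0.963, -0.194], [0.0, 0.0, 0.0, 1.0]] [403.52662797   0.         318.39101425]
top tab 143 [ 0.479 -0.348  0.01   0.091] 70.5 zmax 0.103
top spacer 243 [ 0.492 -0.315  0.081  0.093] 70.1 zmax 0.103
top rack 1195 [ 0.51  -0.311  0.141  0.144] 70.0 zmax 0.054
top plates 364 [0.487 0.09  0.176 0.154] 85.6 zmax 0.094
top tabs 130 [0.514 0.025 0.036 0.044] 10.6 zmax 0.11
top big 0
top small 204 [ 0.429 -0.485  0.008  0.068] 80.1 zmax 0.072
side tab 121 [ 0.477 -0.346  0.018  0.089] 68.3 zmax 0.102
side spacer 208 [ 0.49  -0.316  0.087  0.094] 71.0 zmax 0.102
side rack 981 [ 0.493 -0.305  0.148  0.111] 71.1 zmax 0.054
side plates 445 [0.499 0.101 0.145 0.195] 10.8 zmax 0.094
side tabs 137 [0.515 0.027 0.034 0.048] 10.9 zmax 0.108
side big 605 [ 0.311 -0.39   0.018  0.13 ] 31.6 zmax 0.128
side small 176 [ 0.429 -0.486  0.018  0.07 ] 77.5 zmax 0.07
```

```bash
cat >> h.py <<'E'
def plan(target,yaw,n):
    """rows from the measured pose to TCP target with tool down and tool x at yaw (deg)"""
    s=monitor.state();R=Ro.from_quat(s['ee_rot']);p=np.array(s['tcp_pos'])
    c,si=np.cos(np.radians(yaw)),np.sin(np.radians(yaw))
    G=Ro.from_matrix(np.array([[c,si,0],[si,-c,0],[0,0,-1]]))
    rv=(R.inv()*G).as_rotvec();st=Ro.from_rotvec(rv/n);dp=(np.array(target)-p)/n
    print('at',p.round(4),'yaw',np.degrees(np.arctan2(*R.as_matrix()[1::-1,0])).round(2))
    for i in range(n):
        print(np.round(np.degrees(rv/n),1).tolist(),np.round(R.inv().apply(dp)*100,2).tolist());R=R*st
E
python3 -c "
from h import *
plan([.478,-.347,.22],70.5,6)"
```

```text
at [ 0.2387 -0.5776  0.1914] yaw 22.45
[0.0, 0.0, -8.0] [5.15, -2.03, -0.48]
[0.0, 0.0, -8.0] [5.39, -1.29, -0.48]
[0.0, 0.0, -8.0] [5.51, -0.53, -0.48]
[0.0, 0.0, -8.0] [5.53, 0.24, -0.48]
[0.0, 0.0, -8.0] [5.45, 1.01, -0.48]
[0.0, 0.0, -8.0] [5.25, 1.76, -0.48]
```

```bash
python3 -m inch '[[0,0,-8,5.15,-2.03,-0.5,0],[0,0,-8,5.4,-1.3,-0.5,0],[0,0,-8,5.5,-0.5,-0.5,0],[0,0,-8,5.5,0.25,-0.5,0],[0,0,-8,5.45,1.0,-0.5,0]]'
python3 -m inch '[[0,0,-8,5.25,1.75,-0.5,0],[0,0,0,0,0,0,0],[0,0,0,0,0,0,0]]'
python3 - <<'E'
from h import *
s,im,d=grab('wrist','w1');P=world('wrist',d,s)
print(s['t'],s['tcp_pos'],s['force'])
m=(d>0)&(P[...,0]>.4)&(P[...,0]<.56)&(P[...,1]>-.4)&(P[...,1]<-.3)
for z0,z1 in ((.075,.096),(.096,.11),(.066,.075)):
    q=P[m&(P[...,2]>z0)&(P[...,2]<z1)]
    if len(q)>5: print(z0,len(q),cv2.minAreaRect(q[:,:2].astype(np.float32)),q.mean(0),q[:,2].max())
print([(b['centre'],b['conf']) for b in optics.boxes_of('wrist','spacer_tab')])
np.save('pics/w1.npy',P)
E
```

```text
t: 1.32
tcp_pos: [0.4392, -0.3846, 0.2167]
ee_rot: [0.854, 0.52, 0.0, 0.0]
force: [0.7, -0.1, 0.6]
width: 0.0873
grip_force: 0.0
t: 1.7
tcp_pos: [0.4776, -0.3474, 0.2213]
ee_rot: [0.817, 0.577, -0.0, 0.0]
force: [0.2, -0.3, 0.1]
width: 0.0869
grip_force: 0.0
1.7 [ 0.47764324 -0.3474485   0.22134696] [ 0.17189587 -0.33674355  0.14214203]
0.075 219 ((0.48365163803100586, -0.343863844871521), (0.0008675757562741637, 0.0358247309923172), 70.48788452148438) [ 0.48362841 -0.34383175  0.08688933] 0.09596892757124909
0.096 453 ((0.48231399059295654, -0.34726735949516296), (0.007962808944284916, 0.03539474308490753), 70.6193618774414) [ 0.48233987 -0.34721476  0.09920724] 0.10152734990749049
0.066 746 ((0.48229220509529114, -0.34745854139328003), (0.008616541512310505, 0.09186580032110214), 70.61577606201172) [ 0.48238231 -0.34675075  0.07100215] 0.07499153691782631
[([0.4835, -0.3429, 0.0738], 0.96), ([0.4284, -0.4856, 0.0694], 0.57), ([0.3045, -0.3647, 0.0606], 0.56)]
```

View pics/w1.png

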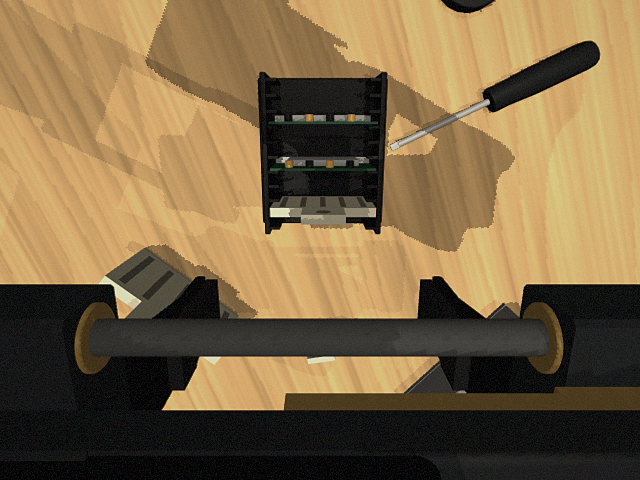

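The wrist view shows the loose spacer in the rack's nearest slot, tab top at about (325,218), with the two boards behind it. The depth cloud gives a tab 36 x 8 mm at (0.4823, -0.3473).

```bash
python3 -m inch '[[0,0,0,0.17,0.44,4.5,0],[0,0,0,0,0,5,0],[0,0,0,0,0,3.5,0],[0,0,0,0,0,1.3,0],[0,0,0,0,0,0,0]]' 25
python3 -m inch '[[0,0,0,0,0,0,255],[0,0,0,0,0,0,255],[0,0,0,0,0,0,255],[0,0,0,0,0,0,255]]' 25
```

```text
t: 2.42
tcp_pos: [0.4818, -0.348, 0.0779]
ee_rot: [0.817, 0.576, -0.0, -0.001]
force: [-0.4, -0.6, -0.9]
width: 0.0873
grip_force: 0.0
t: 2.92
tcp_pos: [0.4827, -0.3473, 0.0789]
ee_rot: [0.817, 0.577, 0.0, 0.0]
force: [-0.5, 0.8, -0.0]
width: 0.0548
grip_force: 0.0
```

```bash
python3 -m inch '[[0,0,0,0,0,0,255],[0,0,0,0,0,0,255],[0,0,0,0,0,0,255],[0,0,0,0,0,0,255]]' 25
python3 -m inch '[[0,0,0,0,0,-1,255],[0,0,0,0,0,-3,255],[0,0,0,0,0,-4.5,255],[0,0,0,0,0,-5.5,255]]' 25
python3 -c "
from h import *
plan([.56,-.05,.23],100.8,5)"
```

```text
t: 3.42
tcp_pos: [0.4825, -0.3472, 0.0783]
ee_rot: [0.817, 0.577, -0.0, -0.0]
force: [-1.1, -0.4, -0.1]
width: 0.0152
grip_force: 0.0
t: 3.92
tcp_pos: [0.4819, -0.3467, 0.2195]
ee_rot: [0.817, 0.577, -0.0, -0.001]
force: [0.1, -1.2, 0.1]
width: 0.0004
grip_force: 0.0
at [ 0.4819 -0.3467  0.2195] yaw 70.44
[-0.0, -0.0, -6.1] [6.11, -0.52, -0.2]
[-0.0, -0.0, -6.1] [6.13, 0.13, -0.21]
[-0.0, -0.0, -6.1] [6.09, 0.78, -0.21]
[-0.0, -0.0, -6.1] [5.97, 1.42, -0.21]
[-0.0, -0.0, -6.1] [5.79, 2.04, -0.21]
```

```bash
python3 -m inch '[[0,0,0,0,0,0,0],[0,0,0,0,0,0,0]]'; python3 - <<'E'
from h import *
s,im,d=grab('wrist','w2');P=world('wrist',d,s)
print(s['t'],s['tcp_pos'],s['width'])
m=(d>0)&(P[...,0]>.4)&(P[...,0]<.56)&(P[...,1]>-.4)&(P[...,1]<-.3)
for z0,z1 in ((.075,.096),(.096,.11),(.066,.075)):
    q=P[m&(P[...,2]>z0)&(P[...,2]<z1)]
    if len(q)>5: print(z0,len(q),cv2.minAreaRect(q[:,:2].astype(np.float32)),q.mean(0),q[:,2].max())
E
```

```text
t: 4.18
tcp_pos: [0.4822, -0.3469, 0.2187]
ee_rot: [0.817, 0.577, 0.0, 0.0]
force: [-0.2, 0.4, -0.9]
width: 0.0128
grip_force: 0.0
4.175 [ 0.48220565 -0.34690773  0.21867873] 0.012784718427387579
0.075 230 ((0.4836614429950714, -0.3437380790710449), (0.0008496781811118126, 0.03589485585689545), 70.52294158935547) [ 0.48373193 -0.34384004  0.08623857] 0.09585687084920722
0.096 493 ((0.4823305904865265, -0.34756365418434143), (0.00849396362900734, 0.03523129224777222), 70.43376922607422) [ 0.48241219 -0.34746824  0.09917232] 0.10177374693238124
0.066 760 ((0.4824037253856659, -0.34752073884010315), (0.008423037827014923, 0.0919322520494461), 70.44168853759766) [ 0.48256582 -0.34676318  0.07093199] 0.07470806455144888
```

View pics/w2.png

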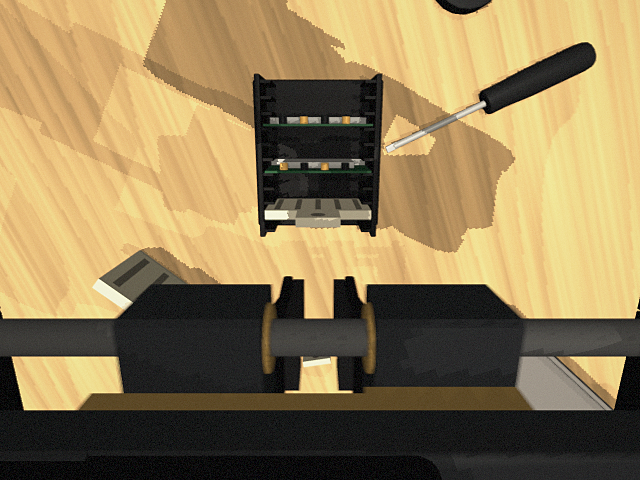

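The spacer hasn't moved and the gripper closed on nothing. In the picture the tab is at (318,222) and the fingertips are at about (290,280) and (345,280). Next I'll measure where the fingertips really are, from depth in both wrist and side views.

```bash
python3 - <<'E'
from h import *
s,im,d=grab('wrist');P=world('wrist',d,s)
R=Ro.from_quat(s['ee_rot']);p=s['tcp_pos'];print(p,s['width'])
q=R.inv().apply((P-p).reshape(-1,3)).reshape(P.shape)
near=(d>0)&(d<.3)
for z in np.arange(-.12,.04,.01):
    m=near&(q[...,2]>z)&(q[...,2]<z+.01)&(abs(q[...,1])<.06)
    if m.sum()>3: print('z %.2f'%z,m.sum(),q[m].min(0).round(3),q[m].max(0).round(3))
s,im,d=grab('side','s2');P=world('side',d)
m=(d>0)&(np.linalg.norm(P[...,:2]-p[:2],axis=-1)<.08)
for z in np.arange(.06,.36,.02):
    k=m&(P[...,2]>z)&(P[...,2]<z+.02)
    if k.sum()>3: 
        w=R.inv().apply(P[k]-p);print('side z%.2f'%z,k.sum(),w.min(0).round(3),w.max(0).round(3))
E
```

```text
[ 0.48177141 -0.34649956  0.21762342] 0.016913809276819035
z -0.12 15860 [ 0.012 -0.06  -0.12 ] [ 0.039  0.06  -0.11 ]
z -0.11 2000 [ 0.005 -0.041 -0.11 ] [ 0.039  0.042 -0.1  ]
z -0.10 395 [-0.003 -0.013 -0.1  ] [ 0.015  0.015 -0.09 ]
z -0.09 1170 [-0.01  -0.013 -0.09 ] [ 0.009  0.014 -0.08 ]
z -0.08 242 [-0.01  -0.017 -0.08 ] [ 0.012  0.018 -0.07 ]
z -0.07 636 [-0.005 -0.018 -0.07 ] [ 0.013  0.02  -0.06 ]
z -0.06 684 [ 0.002 -0.018 -0.06 ] [ 0.012  0.019 -0.05 ]
z -0.05 537 [-0.003 -0.017 -0.05 ] [ 0.012  0.018 -0.04 ]
z -0.04 418 [-0.006 -0.017 -0.04 ] [ 0.012  0.018 -0.03 ]
side z0.06 192 [-0.013 -0.048  0.138] [0.077 0.045 0.158]
side z0.08 79 [-0.012 -0.022  0.118] [0.006 0.017 0.138]
side z0.10 9 [-0.004 -0.022  0.113] [0.003 0.012 0.118]
side z0.24 47 [-0.017 -0.023 -0.042] [ 0.012  0.018 -0.029]
side z0.26 80 [-0.015 -0.025 -0.062] [ 0.014  0.017 -0.043]
side z0.28 102 [-0.014 -0.028 -0.082] [ 0.013  0.023 -0.062]
side z0.30 48 [-0.017 -0.041 -0.102] [ 0.016  0.024 -0.083]
side z0.32 311 [-0.035 -0.073 -0.122] [ 0.039  0.079 -0.103]
side z0.34 406 [-0.031 -0.076 -0.142] [ 0.04   0.076 -0.123]
```

The real fingertips end about 30 mm short of the reported TCP; both cameras agree, and the lateral position is fine. I'll command 30 mm deeper.

```bash
python3 -m inch '[[0,0,0,0,0,1,0],[0,0,0,0,0,2,0],[0,0,0,0,0,3,0],[0,0,0,0,0,3,0],[0,0,0,0.0,0,0,0]]' 
python3 -c "
from h import *
plan([.4823,-.3474,.049],70.5,1)"
```

```text
t: 4.95
tcp_pos: [0.4804, -0.3451, 0.1248]
ee_rot: [0.817, 0.577, -0.001, -0.004]
force: [0.9, 1.0, -0.3]
width: 0.0746
grip_force: 0.0
at [ 0.4804 -0.3451  0.1248] yaw 70.44
[-0.4, -0.2, -0.1] [-0.18, 0.32, 7.57]
```

```bash
python3 -m inch '[[-0.4,-0.2,0,-0.2,0.3,3,0],[0,0,0,0,0,3,0],[0,0,0,0,0,1.6,0],[0,0,0,0,0,0,0]]' 
python3 -m inch '[[0,0,0,0,0,0,255],[0,0,0,0,0,0,255],[0,0,0,0,0,0,255],[0,0,0,0,0,0,255],[0,0,0,0,0,0,255]]' 25
python3 -m inch '[[0,0,0,0,0,0,255],[0,0,0,0,0,0,255]]' 25
```

```text
t: 5.45
tcp_pos: [0.4846, -0.3501, 0.0518]
ee_rot: [0.817, 0.577, 0.0, 0.003]
force: [0.1, 1.1, 0.6]
width: 0.0869
grip_force: 0.0
t: 6.08
tcp_pos: [0.4849, -0.3504, 0.0525]
ee_rot: [0.817, 0.577, 0.001, 0.004]
force: [0.9, -0.2, -0.3]
width: 0.0448
grip_force: 0.0
t: 6.32
tcp_pos: [0.4843, -0.35, 0.0523]
ee_rot: [0.817, 0.577, 0.0, 0.003]
force: [-2.1, 1.2, 2.1]
width: 0.0354
grip_force: 25.0
```

```bash
python3 -m inch '[[0,0,0,0,0,-1,255],[0,0,0,0,0,-2.5,255],[0,0,0,0,0,-3,255],[0,0,0,0,0,-3.5,255],[0,0,0,0,0,-3.5,255]]' 25
python3 -m inch '[[0,0,0,0,0,0,255],[0,0,0,0,0,0,255]]' 25
python3 - <<'E'
from h import *
plan([.49,-.10,.21],100.8,5)
s,im,d=grab('side','s3')
E
```

```text
t: 6.95
tcp_pos: [0.4845, -0.3498, 0.1891]
ee_rot: [0.817, 0.577, 0.001, 0.005]
force: [-0.1, -0.6, -0.8]
width: 0.0351
grip_force: 25.0
t: 7.2
tcp_pos: [0.4839, -0.3492, 0.1869]
ee_rot: [0.817, 0.577, 0.001, 0.004]
force: [-0.4, -0.8, 0.0]
width: 0.0356
grip_force: 25.0
at [ 0.4839 -0.3492  0.1869] yaw 70.45
[0.1, 0.1, -6.1] [4.74, -1.55, -0.49]
[0.1, 0.1, -6.1] [4.87, -1.04, -0.48]
[0.1, 0.1, -6.1] [4.96, -0.52, -0.47]
[0.1, 0.1, -6.1] [4.98, 0.01, -0.47]
[0.1, 0.1, -6.1] [4.96, 0.53, -0.47]
```

```bash
python3 - <<'E'
import cv2,numpy as np
a=cv2.imread('pics/s3.png')
x=cv2.resize(a[110:310,270:470],(560,560),interpolation=cv2.INTER_CUBIC)
cv2.imwrite('pics/s3c.png',x)
E
```

```text
(no output)
```

View pics/s3c.png

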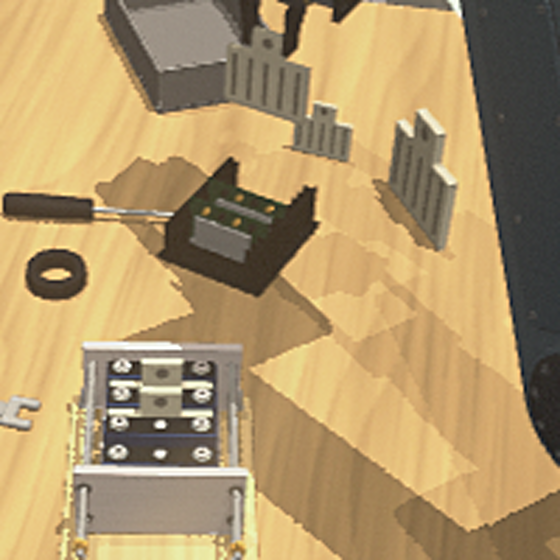

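The side crop shows the spacer held upright above the rack, with both boards still in place. The stuck spacers' tabs are between cells 1-2 and 2-3, at about (160,372) and (160,400). So the bare cell is the one next to the plate, and the wide gap is at about (160,437).

```bash
python3 -c "
from h import *
plan([.532,-.07,.21],100.8,6)"
```

```text
at [ 0.4835 -0.3489  0.1862] yaw 70.45
[0.0, 0.0, -5.1] [4.65, -0.79, -0.41]
[0.0, 0.0, -5.1] [4.7, -0.38, -0.41]
[0.0, 0.0, -5.1] [4.72, 0.04, -0.41]
[0.0, 0.0, -5.1] [4.7, 0.45, -0.4]
[0.0, 0.0, -5.1] [4.64, 0.86, -0.4]
[0.0, 0.0, -5.1] [4.54, 1.27, -0.4]
```

```bash
python3 -m inch '[[0,0,-5,4.65,-0.8,-0.4,255],[0,0,-5,4.7,-0.4,-0.4,255],[0,0,-5,4.7,0,-0.4,255],[0,0,-5,4.7,0.45,-0.4,255],[0,0,-5,4.65,0.85,-0.4,255]]'
python3 -m inch '[[0,0,-5,4.5,1.3,-0.4,255],[0,0,0,0,0,0,255],[0,0,0,0,0,0,255]]'
python3 - <<'E'
from h import *
s,im,d=grab('wrist','w4');P=world('wrist',d,s);np.save('pics/w4.npy',P)
print(s['tcp_pos'],s['ee_rot'])
def rect(n,q):
    print(n,len(q),[np.round(v,4) for v in cv2.minAreaRect(q[:,:2].astype(np.float32))],q.mean(0).round(4))
g=(d>0)&(P[...,1]>-.03)&(P[...,1]<.2)&(P[...,0]>.38)&(P[...,0]<.62)
rect('tabs',P[g&(P[...,2]>.097)&(P[...,2]<.11)])
rect('plates',P[g&(P[...,2]>.087)&(P[...,2]<.093)])
yaw=np.radians(10.7);ex=np.array([np.cos(yaw),np.sin(yaw)]);ey=np.array([-ex[1],ex[0]])
o=np.array([.514,.026]);u=(P[...,:2]-o)@ex;v=(P[...,:2]-o)@ey
for lo,hi in((.01,.025),(-.025,-.01),(-.048,-.042),(.042,.048)):
    k=g&(u>lo)&(u<hi); 
    # height profile in 1.5mm bins
    b=np.floor(v[k]/.0015).astype(int);z=P[...,2][k]
    print(lo,hi,' '.join(f'{i*1.5:.0f}:{np.median(z[b==i])*1000:.0f}' for i in range(-36,90) if (b==i).sum()>2))
E
```

```text
t: 7.88
tcp_pos: [0.5234, -0.1153, 0.2047]
ee_rot: [0.672, 0.741, -0.001, 0.002]
force: [0.1, -0.3, 0.0]
width: 0.0357
grip_force: 25.0
t: 8.25
tcp_pos: [0.5323, -0.0711, 0.2089]
ee_rot: [0.64, 0.769, -0.001, 0.003]
force: [0.7, 0.3, 0.1]
width: 0.0356
grip_force: 25.0
[ 0.53225383 -0.07113442  0.20892515] [ 0.63970805  0.7686113  -0.00105856  0.00302858]
tabs 1378 [array([0.5175, 0.0265]), array([0.0357, 0.0445]), np.float64(9.8244)] [0.5171 0.0281 0.1049]
plates 1542 [array([0.5458, 0.0069]), array([0.1089, 0.0738]), np.float64(0.0533)] [ 0.5538 -0.0195  0.0902]
0.01 0.025 -54:90 -52:90 -51:87 -50:76 -48:77 -46:77 -45:77 -44:77 -42:77 -40:77 -39:77 -38:77 -36:77 -34:77 -33:77 -32:77 -30:76 -28:13 -27:13 -26:12 -24:12 -22:105 -21:105 -20:105 -18:105 -16:105 -15:105 -14:76 -12:77 -10:77 -9:77 -8:77 -6:77 -4:77 -3:77 -2:77 0:77 2:77 3:77 4:77 6:76 8:74 14:69 15:105 16:105 18:105 20:105 21:105 22:75 24:77 26:77 27:77 28:77 30:77 32:77 33:77 34:77 36:77 38:77 39:77 40:77 42:76 44:74 57:49 58:76 60:77
-0.025 -0.01 -54:90 -52:90 -51:81 -50:76 -48:77 -46:77 -45:77 -44:77 -42:77 -40:77 -39:
[... 441 characters left out ...]
30:75 -28:12 -27:12 -26:12 -24:12 -18:77 -16:78 -15:75 -14:76 -12:77 -10:77 -9:77 -8:77 -6:77 -4:76 -3:77 -2:77 0:77 2:77 3:77 4:77 6:75 14:12 15:12 16:46 18:76 21:75 22:75 24:78 26:77 27:77 28:76 30:77 32:77 33:77 34:76 36:76 38:77 39:77 40:77 42:76 57:48 58:76 60:76
0.042 0.048 -54:90 -52:90 -51:83 -50:75 -48:77 -46:77 -45:78 -44:80 -42:81 -40:81 -39:80 -38:79 -36:78 -34:78 -33:78 -32:77 -30:76 -28:21 -27:13 -26:12 -24:12 -22:76 -21:77 -20:77 -18:77 -16:78 -15:77 -14:76 -12:77 -10:77 -9:78 -8:78 -6:79 -4:81 -3:80 -2:80 0:79 2:78 3:77 4:77 6:76 8:74 14:52 15:77 16:77 18:77 20:77 21:77 22:75 24:77 26:77 27:78 28:79 30:79 32:80 33:81 34:81 36:80 38:78 39:78 40:77 42:76 44:75 57:49 58:76 60:77
```

View pics/w4.png

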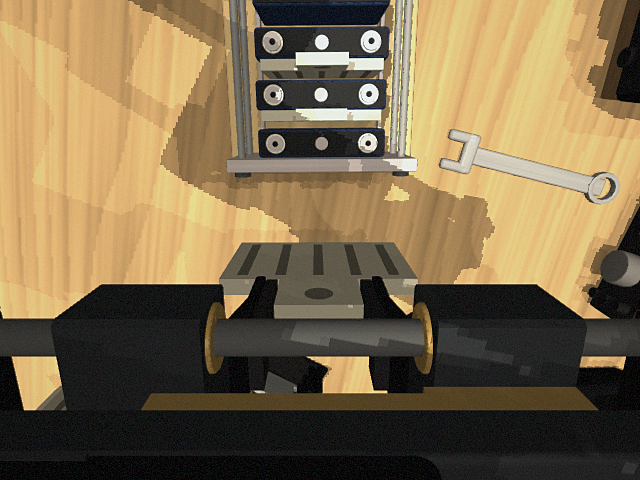

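The wrist view shows the held spacer at about (318,275). The row above it has tabs at (320,58) and (320,115), and the profile puts the wide gap (about 13.3 mm) off the far side of the cell whose top is at (320,42). I'll refine the row's yaw and the spacer's position in the hand.

```bash
cat > m.py <<'E'
from h import *
P=np.load('pics/w4.npy');tcp=np.array([0.53225,-0.07113,0.20893]);R=Ro.from_quat([0.63970805,0.7686113,-0.00105856,0.00302858])
yaw=np.radians(10.7);ex=np.array([np.cos(yaw),np.sin(yaw)]);ey=np.array([-ex[1],ex[0]])
o=np.array([.514,.026]);u=(P[...,:2]-o)@ex;v=(P[...,:2]-o)@ey;z=P[...,2]
def line(n,k,step=.004):
    U=u[k];V=v[k];b=np.round(U/step).astype(int);r=[]
    for i in np.unique(b):
        m=b==i
        if m.sum()>4:r.append((i*step,V[m].mean()))
    r=np.array(r);c=np.polyfit(r[:,0],r[:,1],1);print(n,'yaw',10.7+np.degrees(np.arctan(c[0])),'v0',c[1],'u',U.min(),U.max())
line('endplate',(z>.087)&(z<.093)&(v<-.049)&(v>-.07)&(abs(u)<.07))
for n,a,b in(('c1',-.048,-.032),('c2',-.011,.004),('c3',.026,.041)):
    k=(z>.074)&(z<.079)&(v>a)&(v<b)&(abs(u)<.056);U=u[k];print(n,np.percentile(U,[.5,99.5]).round(4))
for n,a,b in(('s1',-.0245,-.0135),('s2',.0135,.0235)):
    line(n,(z>.1)&(z<.11)&(v>a)&(v<b)&(abs(u)<.03),.003)
q=R.inv().apply((P-tcp).reshape(-1,3)).reshape(P.shape)
h=(abs(q[...,0])<.03)&(abs(q[...,1])<.055)&(q[...,2]>-.06)&(q[...,2]<.07)
for lo in np.arange(-.06,.07,.01):
    k=h&(q[...,2]>lo)&(q[...,2]<lo+.01)
    if k.sum()>5:print('tool z %.2f'%lo,k.sum(),q[k].min(0).round(4),q[k].max(0).round(4))
k=h&(q[...,2]>-.03)&(q[...,2]<-.012)&(abs(q[...,1])>.024);print('shoulder',cv2.minAreaRect(q[k][:,:2].astype(np.float32)))
E
python3 m.py
```

```text
endplate yaw 10.975691538140808 v0 -0.05509789000931574 u -0.06955780406221525 0.06999564503865645
c1 [-0.0457  0.0526]
c2 [-0.0464  0.0521]
c3 [-0.0457  0.0527]
s1 yaw 10.782313148265876 v0 -0.018109366565734475 u -0.014657875695994242 0.020660714794687007
s2 yaw 10.791781846237527 v0 0.017758188372796607 u -0.014138981163656895 0.02156442224981771
tool z -0.06 764 [ 0.0015 -0.0269 -0.06  ] [ 0.012   0.0291 -0.05  ]
tool z -0.05 2385 [-0.001  -0.0256 -0.05  ] [ 0.0119  0.0277 -0.04  ]
tool z -0.04 1171 [ 0.0043 -0.0256 -0.04  ] [ 0.012   0.0275 -0.03  ]
tool z -0.03 774 [-0.0021 -0.0448 -0.03  ] [ 0.0061  0.0454 -0.02  ]
tool z -0.02 2271 [-0.0031 -0.0452 -0.02  ] [ 0.0061  0.0468 -0.01  ]
tool z -0.01 1274 [ 0.0046 -0.0452 -0.01  ] [ 0.0061  0.0467 -0.    ]
tool z 0.00 1106 [ 0.0048 -0.0456  0.    ] [0.0061 0.0464 0.01  ]
tool z 0.01 966 [ 0.0048 -0.0454  0.01  ] [0.006  0.0466 0.02  ]
tool z 0.02 850 [ 0.0048 -0.0458  0.02  ] [0.0061 0.0465 0.03  ]
tool z 0.03 748 [ 0.0048 -0.0455  0.03  ] [0.006  0.0465 0.04  ]
tool z 0.04 125 [ 0.005  -0.0453  0.04  ] [0.0057 0.0459 0.0422]
shoulder ((0.0014233225956559181, 0.0008034594357013702), (0.09196317195892334, 0.009156779386103153), 89.86283111572266)
```

```bash
python3 - <<'E'
from h import *
yaw=np.radians(10.7);ex=np.array([np.cos(yaw),np.sin(yaw)]);ey=np.array([-ex[1],ex[0]])
t=np.array([.514,.026])+.0027*ex+.0496*ey;print(t)
plan([*t,.19],100.8,2)
E
```

```text
[0.50744399 0.07523889]
at [ 0.5323 -0.0717  0.2091] yaw 100.39
[0.1, 0.2, -0.2] [7.46, 0.1, 0.91]
[0.1, 0.2, -0.2] [7.46, 0.13, 0.93]
```

```bash
python3 -m inch '[[0.2,0.4,-0.4,2.5,0.05,0,255],[0,0,0,4.5,0.05,0,255],[0,0,0,4.5,0.05,1,255],[0,0,0,3.4,0.05,2.8,255],[0,0,0,0,0,3,255]]'
python3 -m inch '[[0,0,0,0,0,0,255],[0,0,0,0,0,0,255]]'
cat > m2.py <<'E'
from h import *
import sys
s,im,d=grab('wrist',sys.argv[1]);P=world('wrist',d,s)
yaw=np.radians(10.8);ex=np.array([np.cos(yaw),np.sin(yaw)]);ey=np.array([-ex[1],ex[0]])
o=np.array([.514,.026]);u=(P[...,:2]-o)@ex;v=(P[...,:2]-o)@ey;z=P[...,2]
t=s['tcp_pos'];print('t',s['t'],t,'tcp uv',(t[:2]-o)@ex,(t[:2]-o)@ey,'force',s['force'])
k=(z>.074)&(z<.079)&(v>.055)&(v<.085)&(abs(u)<.03)&(d>0);print('bare top',k.sum(),np.percentile(v[k],[1,5,95,99]).round(4) if k.sum() else '')
R=Ro.from_quat(s['ee_rot']);q=R.inv().apply((P-t).reshape(-1,3)).reshape(P.shape)
h=(d>0)&(abs(q[...,0])<.012)&(abs(q[...,1])<.055)&(q[...,2]>-.028)&(q[...,2]<.06)
for lo in (-.02,0,.02,.03,.04):
    k=h&(q[...,2]>lo)&(q[...,2]<lo+.01)
    if k.sum()>5:print('spacer z%.2f'%lo,k.sum(),'v',np.percentile(v[k],[2,98]).round(4),'u',np.percentile(u[k],[1,99]).round(4),'zmin',z[k].min().round(4))
for i in np.arange(.03,.14,.002):
    k=(d>0)&(v>i)&(v<i+.002)&(u>.005)&(u<.017)
    if k.sum()>3:print(f'{i*1000:.0f}:{np.median(z[k])*1000:.0f}',end=' ')
E
python3 m2.py w5; python3 -c "
from h import *
plan(monitor.state()['tcp_pos'],100.8,1)"
```

```text
t: 8.93
tcp_pos: [0.5066, 0.0764, 0.1413]
ee_rot: [0.637, 0.771, 0.001, 0.0]
force: [-0.1, -0.8, 0.1]
width: 0.0355
grip_force: 25.0
t: 9.18
tcp_pos: [0.5079, 0.0745, 0.1424]
ee_rot: [0.638, 0.77, 0.001, 0.001]
force: [0.0, -0.4, -1.0]
width: 0.0355
grip_force: 25.0
t 9.175 [0.50791414 0.07452365 0.14244782] tcp uv 0.003114360970573299 0.048804536511861965 force [ 0.01076333 -0.38327102 -0.98583705]
bare top 2859 [0.0583 0.0592 0.0786 0.0796]
spacer z-0.02 2243 v [0.0465 0.0546] u [-0.0412  0.049 ] zmin 0.1524
spacer z0.00 1094 v [0.0537 0.0546] u [-0.0413  0.0488] zmin 0.1324
spacer z0.02 846 v [0.0538 0.0547] u [-0.0415  0.0487] zmin 0.1124
spacer z0.03 756 v [0.0539 0.0547] u [-0.0416  0.0486] zmin 0.1024
spacer z0.04 116 v [0.0539 0.0544] u [-0.0395  0.0484] zmin 0.1003
42:39 44:46 48:190 50:190 52:177 54:156 58:76 60:77 62:77 64:78 66:77 68:77 70:77 72:273 74:285 76:261 78:261 80:260 82:258 84:13 94:90 96:90 98:90 100:90 102:90 104:49 106:12 108:12 110:12 112:13 114:12 116:12 118:12 120:12 122:12 124:12 126:12 128:12 130:12 132:12 134:13 136:12 138:12 140:12 at [0.5083 0.0746 0.1429] yaw 100.74
[0.2, 0.0, -0.1] [0.0, 0.0, 0.0]
```

View pics/w5.png

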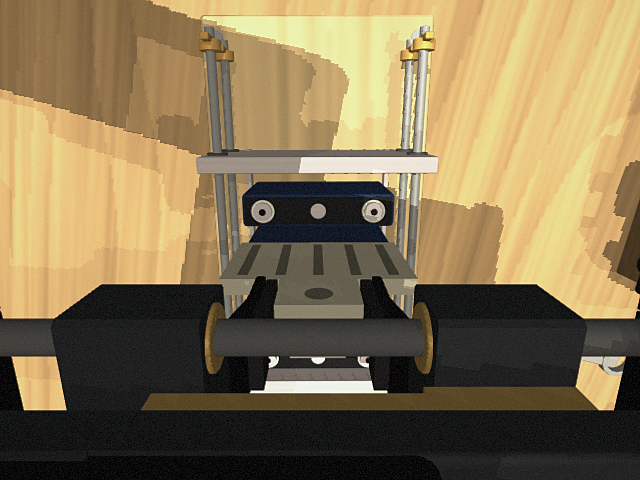

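The wrist view shows the spacer poised just in front of the bare cell, whose top is at (318,212). The clearances are 3.5 mm on the +y side and 1.8 mm on the -y side, so I'll shift 0.8 mm and lower it.

```bash
python3 -m inch '[[0,0,0,0.08,0,0,255],[0,0,0,0,0,1.5,255],[0,0,0,0,0,1.5,255],[0,0,0,0,0,1,255],[0,0,0,0,0,0,255]]'
python3 m2.py w6
```

```text
t: 9.85
tcp_pos: [0.5058, 0.0766, 0.1006]
ee_rot: [0.637, 0.771, -0.0, -0.001]
force: [0.2, -1.0, -0.5]
width: 0.0358
grip_force: 25.0
t 9.85 [0.50580028 0.07660308 0.10057834] tcp uv 0.0014275915946941903 0.051243237150266976 force [ 0.17473598 -0.95757842 -0.46511902]
bare top 4211 [0.0565 0.0569 0.0786 0.0794]
spacer z-0.02 2252 v [0.0489 0.057 ] u [-0.0428  0.0474] zmin 0.1105
spacer z0.00 1128 v [0.0562 0.0571] u [-0.0431  0.047 ] zmin 0.0905
spacer z0.02 2136 v [0.0564 0.063 ] u [-0.044   0.0511] zmin 0.0708
50:147 52:148 54:148 56:120 58:76 60:77 62:77 64:77 66:77 68:77 70:77 72:77 74:230 76:243 78:219 80:220 82:218 84:217 94:90 96:90 98:90 100:90 102:90 104:55 106:12 108:12 110:12 112:12 114:12 116:12 118:12 120:12 122:12 124:12 126:12 128:12 130:12 132:12 134:12 136:12 138:12 140:12
```

```bash
python3 -m inch '[[0,0,0,-0.13,0.1,0,255],[0,0,0,0,0,1.2,255],[0,0,0,0,0,1.2,255],[0,0,0,0,0,0,255]]'
python3 m2.py w7
```

```text
t: 10.4
tcp_pos: [0.5068, 0.0755, 0.0766]
ee_rot: [0.637, 0.771, -0.0, -0.001]
force: [0.9, 0.1, -0.3]
width: 0.0356
grip_force: 25.0
t 10.4 [0.50683726 0.07552134 0.07659903] tcp uv 0.0022435040063777086 0.0499863427478288 force [ 0.90538266  0.08289683 -0.28538471]
bare top 5229 [0.0552 0.0555 0.0787 0.0795]
spacer z-0.02 2229 v [0.0476 0.0557] u [-0.042   0.0482] zmin 0.0865
spacer z0.00 1527 v [0.055  0.0613] u [-0.0434  0.0508] zmin 0.0667
48:123 50:124 52:124 54:103 58:76 60:77 62:77 64:77 66:77 68:77 70:77 72:206 74:217 76:222 78:76 80:195 82:193 94:90 96:90 98:90 100:90 102:90 104:57 106:12 108:12 110:12 112:12 114:12 116:12 118:12 120:12 122:12 124:12 126:12 128:12 130:12 132:12 134:12 136:12 138:12 140:12
```

Centred in the gap with no contact. Down to the board now, gently at the end.

```bash
python3 -m inch '[[0,0,0,0,0,1,255],[0,0,0,0,0,0.5,255],[0,0,0,0,0,0.2,255],[0,0,0,0,0,0,255]]'
python3 -m inch '[[0,0,0,0,0,0.1,255],[0,0,0,0,0,0.1,255],[0,0,0,0,0,0,255]]'
```

```text
t: 10.95
tcp_pos: [0.508, 0.0755, 0.0608]
ee_rot: [0.637, 0.771, 0.0, -0.0]
force: [-0.3, -0.2, -1.2]
width: 0.0353
grip_force: 25.0
t: 11.32
tcp_pos: [0.5081, 0.0755, 0.059]
ee_rot: [0.637, 0.771, 0.0, 0.0]
force: [-0.4, 0.0, -0.5]
width: 0.0357
grip_force: 25.0
```

```bash
python3 -m inch '[[0,0,0,0,0,0.1,255],[0,0,0,0,0,0,255]]'
python3 -m inch '[[0,0,0,0,0,0.1,255],[0,0,0,0,0,0,255]]'; python3 m2.py w8
```

```text
t: 11.58
tcp_pos: [0.5082, 0.0754, 0.0584]
ee_rot: [0.637, 0.771, 0.001, 0.0]
force: [-0.7, -0.5, 3.2]
width: 0.0352
grip_force: 25.0
t: 11.82
tcp_pos: [0.5081, 0.0754, 0.0582]
ee_rot: [0.637, 0.771, 0.001, 0.0]
force: [-3.1, -0.5, 11.1]
width: 0.0354
grip_force: 25.0
t 11.825 [0.50810729 0.07539019 0.05819651] tcp uv 0.0034664682806836815 0.0496195371829433 force [-3.06376596 -0.46496605 11.09756704]
bare top 5968 [0.0551 0.0586 0.0788 0.0795]
spacer z-0.02 3963 v [0.04   0.0614] u [-0.042   0.0499] zmin 0.0682
48:105 50:105 52:105 54:91 56:74 58:76 60:77 62:77 64:77 66:77 68:77 70:78 72:187 74:199 76:202 78:75 80:177 82:175 94:90 96:90 98:90 100:90 102:90 104:58 106:12 108:12 110:12 112:12 114:12 116:12 118:12 120:12 122:12 124:12 126:12 128:12 130:12 132:12 134:12 136:12 138:12 140:12
```

Seated: the tab top reads 105 mm and there's contact force on the board. Release and retreat.

```bash
python3 -m inch '[[0,0,0,0,0,-0.15,255],[0,0,0,0,0,0,70],[0,0,0,0,0,0,70],[0,0,0,0,0,0,70],[0,0,0,0,0,0,70]]'
python3 -m inch '[[0,0,0,0,0,-1,70],[0,0,0,0,0,-4,70],[0,0,0,0,0,-5,70],[0,0,0,4,0,-1,255],[0,0,0,4,0,0,255]]'
python3 - <<'E'
from h import *
s=monitor.state();t=s['tcp_pos']
yaw=np.radians(10.8);ex=np.array([np.cos(yaw),np.sin(yaw)]);ey=np.array([-ex[1],ex[0]]);o=np.array([.514,.026])
plan([*(o+.0035*ex+.135*ey),t[2]],100.8,1)
s,im,d=grab('side','s9');P=world('side',d);u=(P[...,:2]-o)@ex;v=(P[...,:2]-o)@ey;z=P[...,2]
for i in np.arange(-.03,.12,.002):
    k=(d>0)&(v>i)&(v<i+.002)&(u>-.012)&(u<.018)
    if k.sum()>1:print(f'{i*1000:.0f}:{np.median(z[k])*1000:.0f}',end=' ')
E
```

```text
t: 12.5
tcp_pos: [0.508, 0.0755, 0.0583]
ee_rot: [0.637, 0.771, 0.0, -0.0]
force: [-0.1, -0.2, -0.6]
width: 0.0612
grip_force: 0.0
t: 13.12
tcp_pos: [0.4942, 0.1546, 0.1709]
ee_rot: [0.638, 0.77, 0.002, 0.002]
force: [-0.8, 0.5, -0.3]
width: 0.0503
grip_force: 0.0
at [0.4942 0.1546 0.1709] yaw 100.75
[0.3, -0.0, -0.0] [0.5, -0.12, -0.0]
-24:104 -22:105 -20:98 -18:93 -16:95 -14:96 -12:93 12:105 14:106 16:100 18:93 20:92 22:97 24:99 44:102 46:105 48:102 50:88 52:93 54:88 56:96 58:75 60:78 62:77 64:78 66:77 68:76 70:77 72:77 74:78 76:312 78:78 80:551 82:548 84:545 86:548 88:548 90:550 92:544 94:542 96:543 98:87 100:61 102:52 104:60 106:61 108:544 110:14 112:543 114:14 116:543 118:279
```

```bash
python3 -m inch '[[0,0,0,0.7,-0.1,0,255],[0,0,0,0,0,4,255],[0,0,0,0,0,4,255],[0,0,0,0,0,4,255],[0,0,0,0,0,3.5,255]]'
python3 -m inch '[[0,0,0,0,0,0,255],[0,0,0,0,0,0,255]]'; python3 m2.py w10 | head -1; python3 - <<'E'
import cv2
from h import *
s,im,d=grab('side','s10')
cv2.imwrite('pics/s10c.png',cv2.resize(im[200:350,250:410,::-1],(640,600),interpolation=cv2.INTER_CUBIC))
E
```

```text
t: 13.8
tcp_pos: [0.491, 0.1599, 0.0122]
ee_rot: [0.637, 0.77, 0.0, 0.0]
force: [0.7, 0.5, -0.9]
width: 0.0022
grip_force: 0.0
t: 14.05
tcp_pos: [0.4917, 0.1604, 0.0143]
ee_rot: [0.637, 0.771, 0.001, 0.001]
force: [-0.7, 1.1, 0.3]
width: 0.0007
grip_force: 0.0
t 14.05 [0.49165089 0.16044044 0.01432004] tcp uv 0.0032383841540369967 0.13624693603748073 force [-0.73670073  1.11234684  0.31743589]
```

View pics/s10c.png

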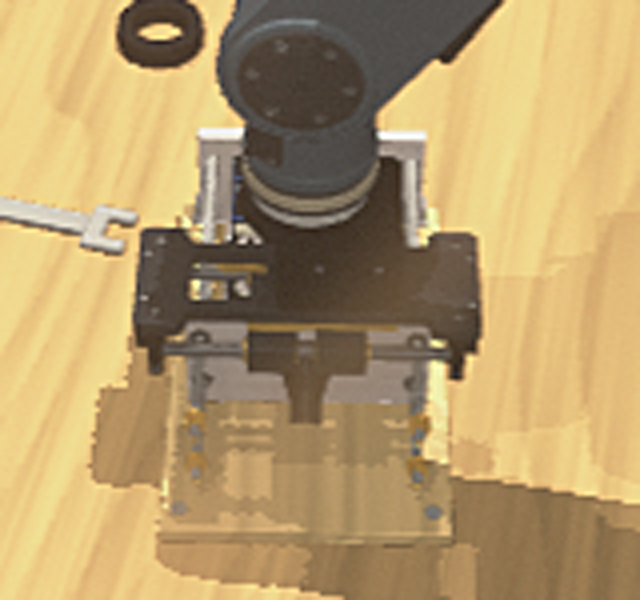

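The side crop shows the closed fingers at about (308,400), down between the rods and just outside the plate. Now push along -x of the tool.

```bash
python3 -m inch '[[0,0,0,-1,0,0,255],[0,0,0,-0.6,0,0,255],[0,0,0,-0.4,0,0,255],[0,0,0,-0.4,0,0,255],[0,0,0,-0.4,0,0,255]]'
python3 -m inch '[[0,0,0,-0.4,0,0,255],[0,0,0,-0.4,0,0,255],[0,0,0,-0.3,0,0,255],[0,0,0,-0.3,0,0,255],[0,0,0,0,0,0,255]]'
python3 m2.py w11
```

```text
t: 14.78
tcp_pos: [0.4962, 0.1332, 0.0135]
ee_rot: [0.637, 0.771, 0.001, 0.0]
force: [0.2, 1.6, 1.5]
width: 0.0001
grip_force: 0.8
t: 15.4
tcp_pos: [0.4988, 0.1194, 0.0134]
ee_rot: [0.637, 0.771, 0.0, 0.0]
force: [0.2, 2.8, 2.0]
width: 0.0002
grip_force: 1.3
t 15.4 [0.4987918  0.11941739 0.01344968] tcp uv 0.0025658470827734777 0.09461244024356731 force [0.15247035 2.81638312 1.95157868]
bare top 15 [0.0831 0.0831 0.0841 0.0842]
spacer z-0.02 28 v [0.0833 0.1047] u [-0.0499  0.0422] zmin 0.0234
spacer z0.00 6122 v [0.0894 0.1063] u [-0.0481  0.0544] zmin 0.01
80:90 82:91 84:94 86:94 88:94 90:94 92:94 94:13 96:13 98:12 100:12 102:13 104:62 106:47 108:12 110:12 112:12 114:12 116:136 118:144 120:155 122:138 124:138 126:138 128:138 130:138 132:130 134:12 136:12 138:12 140:12
```

```bash
python3 -m inch '[[0,0,0,-0.2,0,0,255],[0,0,0,-0.2,0,0,255],[0,0,0,-0.2,0,0,255],[0,0,0,0,0,0,255]]'
python3 -m inch '[[0,0,0,-0.15,0,0,255],[0,0,0,-0.15,0,0,255],[0,0,0,0,0,0,255]]'
python3 -m inch '[[0,0,0,-0.15,0,0,255],[0,0,0,0,0,0,255]]'
```

```text
t: 15.95
tcp_pos: [0.4999, 0.1139, 0.0135]
ee_rot: [0.637, 0.771, 0.001, 0.0]
force: [-0.0, 5.3, 0.4]
width: 0.0005
grip_force: 2.4
t: 16.32
tcp_pos: [0.5003, 0.1115, 0.0135]
ee_rot: [0.637, 0.771, 0.001, -0.0]
force: [0.2, 7.6, 1.7]
width: 0.0004
grip_force: 3.5
t: 16.58
tcp_pos: [0.5006, 0.1101, 0.0135]
ee_rot: [0.637, 0.771, 0.001, -0.0]
force: [-0.3, 6.5, 1.8]
width: 0.0003
grip_force: 3.6
```

```bash
for i in 1 2; do :; done
python3 -m inch '[[0,0,0,-0.15,0,0,255],[0,0,0,0,0,0,255]]'
python3 -m inch '[[0,0,0,-0.15,0,0,255],[0,0,0,0,0,0,255]]'
python3 -m inch '[[0,0,0,-0.1,0,0,255],[0,0,0,0,0,0,255]]'; python3 m2.py w12 | head -1
```

```text
t: 16.82
tcp_pos: [0.5009, 0.1086, 0.0135]
ee_rot: [0.637, 0.771, 0.001, -0.0]
force: [0.8, 7.1, 1.7]
width: 0.0005
grip_force: 3.6
t: 17.08
tcp_pos: [0.5011, 0.1077, 0.0135]
ee_rot: [0.637, 0.771, 0.001, -0.001]
force: [1.0, 9.9, 1.2]
width: 0.0002
grip_force: 4.8
t: 17.32
tcp_pos: [0.5011, 0.1077, 0.0135]
ee_rot: [0.638, 0.77, 0.002, -0.001]
force: [1.4, 14.8, 2.1]
width: -0.0
grip_force: 7.0
t 17.325 [0.50106134 0.1077265  0.01351042] tcp uv 0.002604534989766475 0.08270336758526413 force [ 1.37591139 14.81638175  2.12870263]
```

```bash
python3 -m inch '[[0,0,0,-0.1,0,0,255],[0,0,0,0,0,0,255]]'
python3 -m inch '[[0,0,0,-0.1,0,0,255],[0,0,0,0,0,0,255],[0,0,0,0,0,0,255]]'
python3 - <<'E'
import cv2
from h import *
yaw=np.radians(10.8);ex=np.array([np.cos(yaw),np.sin(yaw)]);ey=np.array([-ex[1],ex[0]]);o=np.array([.514,.026])
for c in('side','top'):
    s,im,d=grab(c,c+'13');P=world(c,d);u=(P[...,:2]-o)@ex;v=(P[...,:2]-o)@ey;z=P[...,2]
    for a,b in((-.046,-.02),(.025,.05)):
        print()
        for i in np.arange(-.06,.09,.002):
            k=(d>0)&(v>i)&(v<i+.002)&(u>a)&(u<b)
            if k.sum()>1:print(f'{i*1000:.0f}:{np.median(z[k])*1000:.0f}',end=' ')
a=cv2.imread('pics/side13.png')[215:315,260:390];b=cv2.imread('pics/top13.png')[205:325,220:360]
cv2.imwrite('pics/f.png',np.hstack([cv2.resize(x,(400,400),interpolation=cv2.INTER_CUBIC) for x in(a,b)]))
E
```

```text
t: 17.62
tcp_pos: [0.5011, 0.1078, 0.0135]
ee_rot: [0.638, 0.77, 0.002, -0.001]
force: [-0.7, 19.5, 2.6]
width: 0.0005
grip_force: 9.2
t: 18.0
tcp_pos: [0.5011, 0.1078, 0.0135]
ee_rot: [0.638, 0.77, 0.003, -0.002]
force: [-0.8, 22.9, 2.0]
width: 0.0004
grip_force: 11.3

30:445 32:435 34:455 36:441 38:438 40:421 42:433 44:433 46:447 48:215 50:148 52:213 54:214 60:90 62:216 64:90 66:40 68:41 70:44 72:47 74:15 76:208 78:16 80:13 82:209 84:14 86:217 88:225 
-60:91 -56:79 -54:85 -52:84 -50:86 -48:78 -46:79 -44:77 -42:80 -40:75 -38:77 -36:77 -34:78 -32:76 -30:77 4:75 12:79 14:77 16:79 18:82 20:81 28:362 30:358 32:358 36:76 38:78 42:78 46:82 48:225 50:104 52:127 54:132 56:150 58:147 60:151 62:149 64:144 66:54 68:49 70:41 72:45 74:62 76:14 78:17 80:15 82:14 84:240 86:116 88:225 
-60:88 -58:92 -56:89 -54:89 -52:85 -50:76 -48:76 -46:79 -44:78 -42:79 -40:80 -38:79 -36:80 -34:78 -32:77 -30:75 -28:77 -26:75 -24:76 -22:77 -20:77 -18:76 -16:78 -14:80 -12:79 -10:79 -8:77 -6:79 -4:76 -2:75 0:76 2:76 4:75 6:76 8:77 10:75 12:78 14:78 16:78 18:78 20:79 22:81 24:362 26:362 28:377 30:375 32:384 34:83 36:258 38:437 40:76 42:76 44:79 46:80 
-60:90 -58:89 -56:90 -54:89 -52:84 -50:77 -48:78 -46:78 -44:79 -42:79 -40:80 -38:79 -36:79 -34:77 -32:75 -30:77 -28:77 -26:75 -24:77 -22:76 -20:76 -18:77 -16:77 -14:78 -12:77 -10:80 -8:79 -6:78 -4:77 -2:76 0:79 2:77 4:75 6:78 8:75 10:75 12:76 14:78 16:80 18:80 20:80 26:366 30:367 44:362 46:364 48:368 56:370 58:372 60:371 62:370 64:372 66:372 68:374 70:374 72:371 74:373 76:376 78:375 80:376 82:374 84:377 86:374 88:377
```

View pics/f.png

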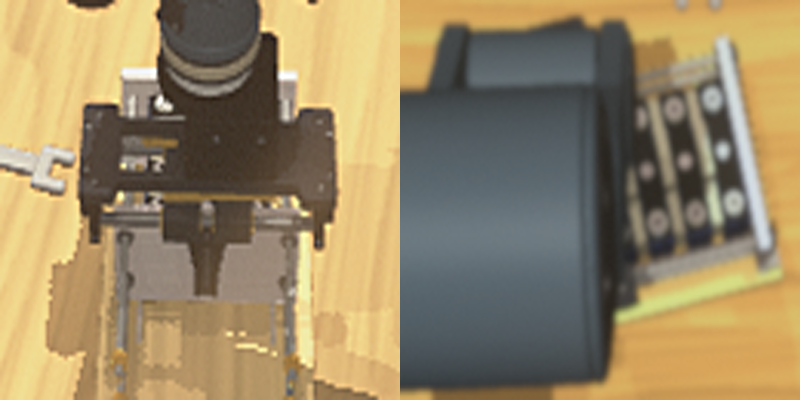

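The side and top crops show the fingers pressing the plate at about (205,270) and the row continuous, with no drop to the board between cells. The plate has stopped where expected (about 0.048) and the push force is a steady 23 N.

```bash
python3 -m inch '[[0,0,0,0,0,0,255],[0,0,0,0,0,0,255],[0,0,0,0,0,0,255],[0,0,0,0,0,0,255]]' && python3 -c "
from bench import order
print(order.close_job())"
```

```text
t: 18.6
tcp_pos: [0.501, 0.1078, 0.0135]
ee_rot: [0.638, 0.77, 0.002, -0.002]
force: [-0.2, 23.6, 2.3]
width: 0.0003
grip_force: 11.2
the job is handed in; nothing more can be done
None
```

The spacer is seated on the baseboard in the wide gap, and the row is closed up with the plate at about 0.048 m. The arm is still holding the plate at about 23 N, and the job was handed in at 18.6 s.

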